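# Clear the pad and open the drying pot

### The arm

A 7-joint arm with a two-finger parallel gripper is mounted at the origin on the work surface. World frame = base frame: x ahead of the robot, y to its left, z up, the work surface at z = 0. Lengths are in m, angles in rad, forces in N, time in s.
With the tool pointing down it reaches from about 0.35 to 0.9 m from the base axis. Payload 19.9 kg.
Tool frame: the origin (TCP) lies at the very end of the fingers, on their centre line; the grasp point (between the pads) lies 19 mm behind it; z points along the fingers, y is the line along which they close (so a half turn about z gives the same grasp; the last joint's range is limited). The gripper opens to 94 mm and grips with 3 to 60 N. Pads are 16 mm wide; open, the fingers measure 119 mm over their backs; the gripper's body (75 mm by 177 mm) begins 78 mm behind the grasp point.
Start: joints at [-1.163, 0.417, -0.01, 1.614, 0.005, 1.111, -0.053], TCP at [0.271, 0.563, 0.175] pointing down, gripper open.
Joint ranges: [-2.81, 2.81], [-0.39, 2.02], [-1.27, 1.25], [0.06, 2.57], [-1.19, 4.33], [0.19, 2], [-2.82, 2.82]. Speed limits (rad/s): [1.89, 1.89, 2.39, 2.39, 3.01, 3.01, 3.01].

### API

Orientations are given as a unit quaternion [w, x, y, z].
In Python, from cell import sensors, viewer, workorder gives the robot as it stands. The module is installed in compiled form; this text tells all that it offers.
- The arm moves only by the tool move_arm, never from a script. Its argument "deltas" is a list of rows, each an object with "twist": the turn, a rotation vector about the tool's x, y, z in degrees, a list of three; "linear": the shift along the tool's x, y, z in cm, a list of three; "fingers": the finger opening in cm, from 0 to 9.4. A call has 1 to 12 rows; each row shifts and turns the commanded pose from where the row before left it, along the tool's axes as they then stand; what a row does not reach is not made up. A row lasts 1/8 s, in which the tool goes at most 62.5 mm and 10.7 degrees, less where a joint would pass 70% of its speed; a pose out of reach is approached as far as the arm can. A call is refused whole if a number of a shift passes 6.25 or a number of a turn 10.7, either way. A call with a gripper value outside its range is refused whole. The fingers move at their own pace and stop on an object; the grip force is fixed at half the most. Time passes only in rows, so rows that do not move let the fingers close. It gives the time, the measured TCP pose, the force, the opening and the grip force at its end, in the units of the state.
- sensors.sense(): the state, without advancing time (a new reading comes with each control period).
- viewer.camera(name): name is "scene" or "top"; returns a dict with "frame" (400x640x3 uint8, red, green, blue), "depth" (400x640 float32, m along the optical axis (not along the pixel's ray), 0 where there is no reading), "mtx" (3x3 intrinsics, pixels), "origin" and "attitude" of the camera in the world. Camera axes: x right, y up, looking along -z (the intrinsics and any distortion apply to the point x, -y, -z); pixel columns grow to the right and rows downward; lengths in m; the calibration is good to about 2 mm. A picture is of the moment at which its call begins.
- workorder.sign_off(): hands the job in; it is judged then, once.
Trained networks look in a picture, given as the dict that the camera call returned (one of the last four; its "shot" number tells which), for a name from the list of things; names that differ only in an ending like _2 or _b are one class to them, and where a whole thing is asked for, a point or a joint stands for the part that bears it (a point fixed in the world has none). Each returns a list of dicts, best first, with "conf" (0 to 1); they miss things now and then, are a little off and sometimes report something else, mostly with a low value. They report only what shows in the picture. A call takes as long as a camera call.
- viewer.find_in(picture, target): "extent" ([left, top, right, bottom] in pixels, round what is visible of it).
The state is a dict: "clock": time; "qpos": joint angles; "dq": joint speeds; "joint_efforts": joint torques, N m; "position": TCP position; "tool_rot": TCP orientation; "wrist_force": force on the tool from outside, world axes, zero at the start; "torque": the same for the moment, N m; "grip_width": finger opening in m; "grasp_force": force on a finger pad.
Only numpy, scipy, OpenCV 4.12 (cv2) and the standard library are available. Lean on these libraries where they do the work, as an engineer would, in place of code of your own. Each camera call takes 0.05 s, during which the arm holds its last target. There are 200 camera calls.

### The job

First slide the aluminium case off the round silicone pad by pushing it, without picking it up, so that it lies flat on the bedside table clear of the pad. Then lift the loose lid off the wide low pot by its knob and set it gently, knob up, in the middle of the pad, so that the whole lid rests on it. Leave the pot standing where it is and everything else undisturbed.

Things in the scene. Friction and masses are not known exactly. Their poses are not given: they have to be found in the camera images.
- pad: Flat round dark silicone pad fixed on the table, 140 mm across, 5 mm thick. Origin: centre of its underside, at table height. It lies on one side (left or right) of the table's middle, the pot on the other side; the strip of table between them is free.
- case: Slim aluminium case with a flat sliding lid (shut, stays shut), 116 mm long (its x axis) x 60 mm wide (its y axis) x 20 mm high, 110 g, loose. Origin: centre of its underside. At the start it lies flat on the pad, roughly centred, its long side within about 20 degrees of straight away from the robot. It slides when pushed with a closed gripper low on a long side.
- pot: Wide, low, round white ceramic drying pot, 90 mm across, 50 mm tall, wall 4 mm, about 420 g, loose, standing on the table; two hearing aids lie inside. Origin: centre of its underside, z axis up.
- lid: Loose round white ceramic lid of the pot, 96 mm across. Origin: centre of its underside. From the origin up its z axis: a locating step 74 mm across and 6 mm deep, which sits in the pot's mouth with 4 mm play all round; the 96 mm flange from 6 to 11 mm; the knob from 11 to 41 mm. On the pot the origin is 44 mm above the pot's underside. About 130 g with the knob; nothing holds it but its weight.
- knob: The knob at the centre of the lid, part of it: 30 mm tall, a neck 18 mm across for the lowest 5 mm, 26 mm across from 9 to 26 mm, round from above. Origin: centre of its foot, on the lid's upper face.
- bottle: Bystander: clear glass bottle with a cork stopper, 60 mm across, 152 mm tall, standing. Origin: centre of its underside.
- jar: Bystander: tall narrow white ceramic jar with a small fixed button top, 58 mm across, 110 mm tall; not the pot to open. Origin: centre of its underside.
- flashlight: Bystander: black plastic flashlight lying down, 132 mm long (along its x axis), 33 mm across the head. Origin: on the table under its middle.
- holder0: Bystander: flat white plastic hearing aid filter holder, 46 x 30 x 9 mm. Origin: centre of its underside.
- holder1: Bystander: a second filter holder, the same, far right.
- holder2: Bystander: a third filter holder, the same, lying on the table just beyond the pot (its centre about 90 mm from the pot's axis).
- mug: Bystander: blue ceramic mug, 76 mm across, 85 mm tall, standing. Origin: centre of its underside.

How it is judged:
On the way, in this order (a step that is already met when the one before it is completed fails the run):
1. the case lies flat on the table, clear of the pad (height (world z) of case below 0.002 m and angle between case's own z axis and vertical below 0.03 rad and horizontal distance between case and pad above 0.085 m), for 0.2 s.
2. the lid, held by its knob, is lifted clear of the pot (z of lid in the frame of pot above 0.058 m and contact force between knob and the fingers above 0.3 N), for 0.2 s.
At the end, for the whole second after the job is handed in: The lid rests level and still on the pad, knob up, its centre within 25 mm of the pad's centre; the case lies flat and still on the table, clear of the pad (centres more than 85 mm apart); the pot stands upright within 30 mm of where it was (all of step 1 and horizontal distance between lid and pad below 0.025 m and height (world z) of lid between 0.002 and 0.008 m and angle between lid's own z axis and vertical below 0.06 rad and linear speed of each of lid, case below 0.02 m/s and height (world z) of case above -0.003 m and angle between pot's own z axis and vertical below 0.05 rad and distance of pot from where it was at the start of the episode below 0.03 m); the robot touches nothing.
It fails at once if the case is picked up (its underside centre more than 25 mm above the table) (height (world z) of case above 0.025 m).
It fails at once if the lid is dropped (it moves faster than 0.5 m/s without the fingers touching it) (linear speed of lid above 0.5 m/s and contact force between lid and the fingers below 0.05 N).
It fails at once if the pot is tipped by more than 0.3 rad (angle between pot's own z axis and vertical above 0.3 rad).
It fails at once if a bystander is moved by more than 30 mm or knocked over (distance of any of bottle, jar, flashlight, holder0, holder1, holder2, mug from where it was at the start of the episode above 0.03 m or angle between any of bottle, jar, mug's own z axis and vertical above 0.5 rad).
It also fails if it takes over 62 s, if anything falls off the work surface, if the arm or the gripper's body presses on something with over 40 N, if the wrist force passes 120 N, or if a joint passes its speed limit or range.

## Working session

There is one attempt and no reset: what is moved stays moved. The work goes in short steps, Python scripts to look and compute and a tool call to move; the robot and the scene stay as the last step left them, time stands still between calls to the robot, and variables do not carry over. Pictures are saved under pics/ and viewed, at most 10 in all, crops included, and the job is handed in when it is done.

Besides the shell and the picture viewer there is one more tool, called after ">>>" as name(argument=value, ...), one argument or row to a line, values as JSON. move_arm: Moves the arm, as the interface text tells. Its arguments: {"type":"object","properties":{"deltas":{"type":"array","items":{"type":"object","properties":{"twist":{"type":"array","items":{"type":"number"}},"linear":{"type":"array","items":{"type":"number"}},"fingers":{"type":"number"}}}}},"required":["deltas"]}

```bash
mkdir -p pics; cat > h.py <<'E'
import numpy as np, cv2
from cell import sensors, viewer, workorder
from scipy.spatial.transform import Rotation as R
def pts(c):
    d=c["depth"];K=np.array(c["mtx"]);v,u=np.mgrid[:400,:640]
    p=np.stack([(u-K[0,2])/K[0,0]*d,-(v-K[1,2])/K[1,1]*d,-d],-1)
    a=np.array(c["attitude"]); 
    M=R.from_quat(a[[1,2,3,0]]).as_matrix() if a.size==4 else a
    P=p@M.T+np.array(c["origin"]); P[d==0]=np.nan
    return P
E
python3 - <<'E'
from h import *
np.set_printoptions(precision=3,suppress=True)
s=sensors.sense();print(s["position"],s["tool_rot"],s["clock"])
for n in("scene","top"):
    c=viewer.camera(n);cv2.imwrite(f"pics/{n}0.png",c["frame"][...,::-1]);P=pts(c)
    print(n,c["origin"],c["attitude"])
    for t in "pad case pot lid knob bottle jar flashlight holder0 mug".split():
        for r in viewer.find_in(c,t)[:3]:
            e=np.array(r["extent"]);l,t0,rr,b=e.astype(int)
            q=P[max(t0,0):b+1,max(l,0):rr+1].reshape(-1,3)
            q=q[np.isfinite(q[:,0])]
            cx,cy=(l+rr)//2,(t0+b)//2
            print(t,round(r["conf"],2),e.round(),P[cy,cx],"maxz",q[:,2].max() if len(q) else None)
E
```

```text
[0.271 0.563 0.174] [-0.     0.223  0.975 -0.001] 0.0
scene [1.102 0.793 0.889] [0.239 0.117 0.398 0.878]
pad 0.66 [356. 218. 366. 230.] [0.576 0.151 0.081] maxz 0.08768123599697586
pad 0.64 [278. 166. 325. 196.] [ 0.587 -0.149  0.024] maxz 0.03005496653917339
case 0.64 [287. 168. 326. 190.] [ 0.569 -0.149  0.025] maxz 0.03005496653917339
pot 0.52 [347. 237. 376. 252.] [0.591 0.181 0.041] maxz 0.05991629231654538
lid 0.75 [346. 217. 377. 246.] [0.573 0.154 0.056] maxz 0.08768123599697586
knob 0.59 [355. 219. 366. 229.] [0.577 0.151 0.085] maxz 0.08768123599697586
bottle 0.96 [275. 215. 299. 268.] [0.778 0.118 0.098] maxz 0.15479441715407516
jar 0.77 [244. 182. 265. 219.] [ 0.773 -0.085  0.071] maxz 0.1129879206983514
flashlight 0.75 [406. 287. 459. 324.] [0.55  0.414 0.028] maxz 0.03726506359112891
holder0 0.71 [326. 246. 345. 265.] [0.655 0.157 0.011] maxz 0.01440386733670318
holder0 0.16 [406. 288. 457. 324.] [0.555 0.412 0.028] maxz 0.03726506359112891
mug 0.89 [343. 281. 379. 339.] [0.73  0.369 0.086] maxz 0.08969649512146549
top [0.535 0.021 1.021] [ 0.707  0.03  -0.03  -0.706]
pad 0.94 [360. 188. 412. 241.] [ 0.566 -0.167  0.025] maxz 0.03080536227422581
case 0.77 [369. 192. 397. 237.] [ 0.563 -0.159  0.024] maxz 0.03080536227422581
lid 0.66 [246. 192. 286. 233.] [0.566 0.14  0.082] maxz 0.08999521811626687
bottle 0.58 [271. 126. 292. 152.] [0.748 0.102 0.106] maxz 0.15492546086041226
jar 0.96 [352. 119. 374. 150.] [ 0.758 -0.1    0.107] maxz 0.11427668744700425
flashlight 0.68 [164. 200. 175. 247.] [0.539 0.401 0.03 ] maxz 0.036597104654203516
holder0 0.77 [254. 176. 273. 189.] [0.649 0.158 0.01 ] maxz 0.014696650433123626
holder0 0.71 [440. 158. 451. 171.] [ 0.699 -0.331  0.011] maxz 0.013454785973913586
holder0 0.61 [352. 120. 377. 150.] [ 0.758 -0.103  0.107] maxz 0.11427668744700425
mug 0.93 [168. 143. 214. 177.] [0.713 0.359 0.005] maxz 0.08979802230350464
```

```bash
python3 - <<'E'
from h import *
np.set_printoptions(precision=4,suppress=True)
c=viewer.camera("top");P=pts(c);f=c["frame"]
cv2.imwrite("pics/topz.png",cv2.resize(f[90:290,140:480,::-1],None,fx=2.3,fy=2.3,interpolation=cv2.INTER_CUBIC))
x,y,z=P[...,0],P[...,1],P[...,2]
print("table z",np.nanmedian(z[(abs(y)<.05)&(abs(x-.55)<.05)]))
m=(abs(x-.566)<.1)&(abs(y+.167)<.1)&(z>.018)&(z<.04)
q=P[m][:,:2].astype(np.float32);r=cv2.minAreaRect(q*1000);print("case",r,cv2.boxPoints(r),len(q))
g=f.max(-1)
m=(abs(x-.566)<.1)&(abs(y+.167)<.1)&(z<.014)&(g<90)
q=P[m][:,:2];print("pad px",len(q),q.min(0),q.max(0),cv2.minEnclosingCircle((q*1000).astype(np.float32)), np.nanmedian(z[m]))
m=(abs(x-.566)<.08)&(abs(y-.14)<.08)&(z>.045)
q=P[m];print("lid",cv2.minEnclosingCircle((q[:,:2]*1000).astype(np.float32)))
k=q[q[:,2]>.075];print("knob",len(k),cv2.minEnclosingCircle((k[:,:2]*1000).astype(np.float32)),k.mean(0))
E
```

```text
table z 0.00014740385250855415
case ((560.4025268554688, -161.90386962890625), (60.00848388671875, 115.59467315673828), 74.68093872070312) [[ 496.7318 -175.5723]
 [ 608.2194 -206.1117]
 [ 624.0732 -148.2354]
 [ 512.5857 -117.696 ]] 987
pad px 1097 [ 0.4993 -0.2405] [ 0.6377 -0.1005] ((567.7455444335938, -170.85084533691406), 71.71068572998047) 0.004979626188102104
lid ((568.7315673828125, 143.65353393554688), 47.82796096801758)
knob 84 ((568.5054321289062, 143.72482299804688), 13.223488807678223) [0.5686 0.1431 0.084 ]
```

View pics/topz.png

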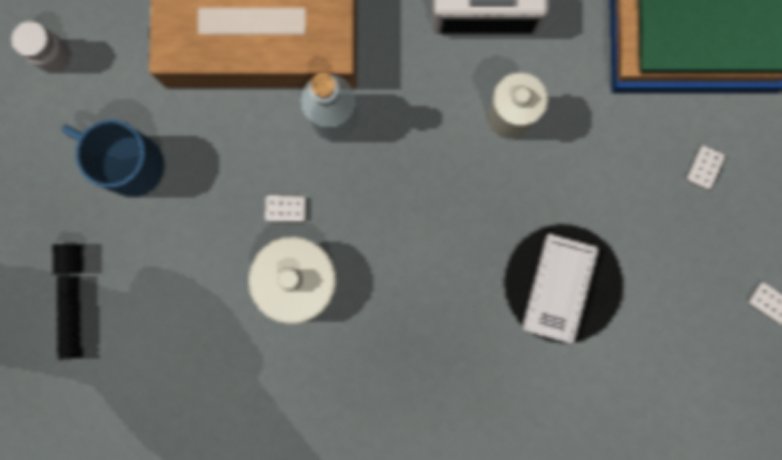

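>>> move_arm(
  deltas=[
    {"twist":[0,0,5.6],"linear":[-3,0,0],"fingers":5},
    {"twist":[0,0,5.6],"linear":[-6,0,0],"fingers":5},
    {"twist":[0,0,5.6],"linear":[-6,0,0],"fingers":5},
    {"twist":[0,0,5.6],"linear":[-6,0,0],"fingers":5},
    {"twist":[0,0,5.6],"linear":[-6,0,0],"fingers":5},
    {"twist":[0,0,5.6],"linear":[-6,0,0],"fingers":5},
    {"twist":[0,0,5.6],"linear":[-6,0,0],"fingers":5},
    {"twist":[0,0,5.6],"linear":[-6,0,0],"fingers":5},
    {"twist":[0,0,5.6],"linear":[-6,0,0],"fingers":5},
    {"twist":[0,0,5.6],"linear":[-6,0,0],"fingers":5},
    {"twist":[0,0,5.6],"linear":[-6,0,0],"fingers":5},
    {"twist":[0,0,5.6],"linear":[-6,0,0],"fingers":5},
  ],
)

```text
clock: 2.65
position: [0.6194, 0.0073, 0.1747]
tool_rot: [0.0, 0.726, 0.688, 0.0]
wrist_force: [0.9, 0.2, -0.3]
grip_width: 0.0498
grasp_force: 0.0
```

```bash
cat >> h.py <<'E'
def go(x,y,z,yawy):
    "remaining shift in present tool axes (cm) and turn about tool z (deg) to put tool y at yaw yawy"
    s=sensors.sense();q=np.array(s["tool_rot"]);M=R.from_quat(q[[1,2,3,0]]).as_matrix()
    d=M.T@(np.array([x,y,z])-s["position"])*100
    yw=np.degrees(np.arctan2(M[1,1],M[0,1]))
    print(np.round(s["clock"],2),"pos",np.round(s["position"],4),"yaw_y",round(yw,2),"tilt",np.round(M[:2,2],4),"F",np.round(s["wrist_force"],1),"w",round(s["grip_width"],4),"gf",s["grasp_force"],"q7",round(s["qpos"][6],2))
    print("shift cm",d.round(2),"turn z",round(-((yawy-yw+90)%180-90),2))
E
python3 -c "
from h import *
go(.543,-.225,.1,-15.3)"
```

```text
2.65 pos [0.6194 0.0073 0.1747] yaw_y -3.09 tilt [ 0.0003 -0.0001] F [ 0.9  0.2 -0.3] w 0.0498 gf 0.0 q7 0.05
shift cm [-23.61  -6.37   7.47] turn z 12.21
```

>>> move_arm(
  deltas=[
    {"twist":[0,0,0],"linear":[-5.9,-1.6,0],"fingers":5},
    {"twist":[0,0,0],"linear":[-5.9,-1.6,0],"fingers":5},
    {"twist":[0,0,0],"linear":[-5.9,-1.6,0],"fingers":5},
    {"twist":[0,0,0],"linear":[-5.9,-1.6,0],"fingers":5},
    {"twist":[0,0,6.1],"linear":[0,0,0],"fingers":5},
    {"twist":[0,0,6.1],"linear":[0,0,0],"fingers":5},
    {"twist":[0,0,0],"linear":[0,0,4],"fingers":5},
    {"twist":[0,0,0],"linear":[0,0,3.5],"fingers":5},
    {"twist":[0,0,0],"linear":[0,0,0],"fingers":5},
  ],
)

```text
clock: 3.78
position: [0.5419, -0.2227, 0.098]
tool_rot: [-0.001, 0.794, 0.608, -0.001]
wrist_force: [1.2, 0.3, -0.4]
grip_width: 0.0499
grasp_force: 0.0
```

```bash
python3 -c "
from h import *
go(.543,-.225,.01,-15.3)"
```

```text
3.78 pos [ 0.5419 -0.2227  0.098 ] yaw_y -15.12 tilt [-0.0036  0.0008] F [ 1.2  0.3 -0.4] w 0.0499 gf 0.0 q7 0.32
shift cm [-0.19  0.19  8.8 ] turn z 0.18
```

>>> move_arm(
  deltas=[
    {"twist":[0,0,0.2],"linear":[-0.2,0.2,4],"fingers":5},
    {"twist":[0,0,0],"linear":[0,0,3],"fingers":5},
    {"twist":[0,0,0],"linear":[0,0,1.8],"fingers":5},
    {"twist":[0,0,0],"linear":[0,0,0],"fingers":5},
    {"twist":[0,0,0],"linear":[1,0,0],"fingers":5},
    {"twist":[0,0,0],"linear":[0.6,0,0],"fingers":5},
    {"twist":[0,0,0],"linear":[0.6,0,0],"fingers":5},
    {"twist":[0,0,0],"linear":[0.6,0,0],"fingers":5},
    {"twist":[0,0,0],"linear":[0.8,0,0],"fingers":5},
    {"twist":[0,0,0],"linear":[0.8,0,0],"fingers":5},
    {"twist":[0,0,0],"linear":[0.8,0,0],"fingers":5},
  ],
)

```text
clock: 5.15
position: [0.5585, -0.1749, 0.0117]
tool_rot: [-0.0, 0.795, 0.607, -0.0]
wrist_force: [-0.3, -0.5, -0.0]
grip_width: 0.0503
grasp_force: 0.0
```

```bash
python3 - <<'E'
from h import *
go(.5604+.264*.077,-.1619+.9645*.077,.01,-15.3)
c=viewer.camera("scene");cv2.imwrite("pics/s1.png",cv2.resize(c["frame"][120:270,200:420,::-1],None,fx=3,fy=3))
E
```

```text
5.15 pos [ 0.5585 -0.1749  0.0117] yaw_y -15.31 tilt [-0.0001 -0.    ] F [-0.3 -0.5 -0. ] w 0.0503 gf 0.0 q7 0.29
shift cm [ 9.   -0.16  0.17] turn z -0.01
```

View pics/s1.png

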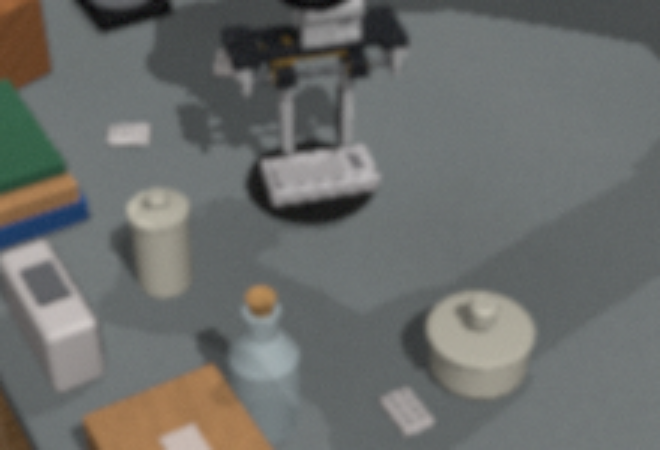

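The picture shows both fingers behind the case's long side, around pixel (315,150), with the case sliding square at (320,175). I'll continue the push.

>>> move_arm(
  deltas=[
    {"twist":[0,0,0],"linear":[0.8,0,0.1],"fingers":5},
    {"twist":[0,0,0],"linear":[0.8,0,0],"fingers":5},
    {"twist":[0,0,0],"linear":[0.8,0,0],"fingers":5},
    {"twist":[0,0,0],"linear":[0.8,0,0],"fingers":5},
    {"twist":[0,0,0],"linear":[0.8,0,0],"fingers":5},
    {"twist":[0,0,0],"linear":[0.8,0,0],"fingers":5},
    {"twist":[0,0,0],"linear":[0.8,0,0],"fingers":5},
    {"twist":[0,0,0],"linear":[0.8,0,0],"fingers":5},
    {"twist":[0,0,0],"linear":[0.8,0,0],"fingers":5},
    {"twist":[0,0,0],"linear":[0.8,0,0],"fingers":5},
    {"twist":[0,0,0],"linear":[0.6,0,0],"fingers":5},
    {"twist":[0,0,0],"linear":[0.4,0,0],"fingers":5},
  ],
)

```text
clock: 6.7
position: [0.5823, -0.0884, 0.0107]
tool_rot: [0.0, 0.795, 0.607, -0.0]
wrist_force: [-0.2, 0.1, -0.0]
grip_width: 0.0502
grasp_force: 0.0
```

>>> move_arm(
  deltas=[
    {"twist":[0,0,0],"linear":[0,0,0],"fingers":5},
    {"twist":[0,0,0],"linear":[0,0,0],"fingers":5},
    {"twist":[0,0,0],"linear":[-2,0,0],"fingers":5},
    {"twist":[0,0,0],"linear":[-1,0,-3],"fingers":5},
    {"twist":[0,0,0],"linear":[0,0,-6],"fingers":5},
    {"twist":[0,0,0],"linear":[-4,0,-6],"fingers":7},
    {"twist":[0,0,0],"linear":[-4,0,0],"fingers":7},
    {"twist":[0,0,0],"linear":[0,0,0],"fingers":7},
  ],
)

```text
clock: 7.7
position: [0.5529, -0.1943, 0.1535]
tool_rot: [0.001, 0.797, 0.604, -0.0]
wrist_force: [-0.6, 0.8, -0.8]
grip_width: 0.0699
grasp_force: 0.0
```

```bash
python3 - <<'E'
from h import *
go(.5685,.1435,.165,0)
c=viewer.camera("top");P=pts(c);f=c["frame"]
cv2.imwrite("pics/t2.png",cv2.resize(f[90:290,140:480,::-1],None,fx=2.3,fy=2.3,interpolation=cv2.INTER_CUBIC))
x,y,z=P[...,0],P[...,1],P[...,2]
m=(abs(x-.59)<.1)&(abs(y+.05)<.08)&(z>.012)&(z<.04)
q=P[m][:,:2].astype(np.float32)*1000;print(len(q),cv2.minAreaRect(q) if len(q) else 0,np.percentile(z[m],[5,50,95]))
E
```

```text
7.7 pos [ 0.5529 -0.1943  0.1535] yaw_y -15.64 tilt [ 0.0009 -0.0013] F [-0.6  0.8 -0.8] w 0.0699 gf 0.0 q7 0.23
shift cm [32.95 -7.6  -1.2 ] turn z -15.64
51 ((531.741943359375, -125.6447525024414), (9.802325248718262, 42.26891326904297), 86.6268081665039) [0.01564486 0.02268736 0.02692461]
```

View pics/t2.png

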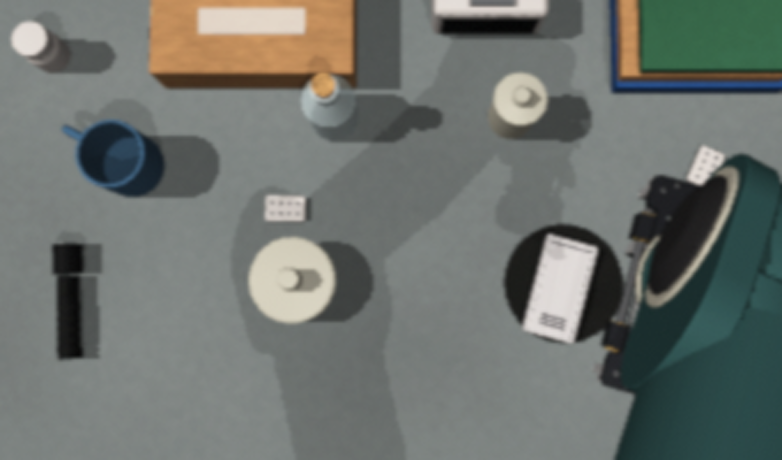

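The top picture still shows the case at its start position (560,288), although the arm should have pushed it. I'll look again before doing anything else.

```bash
python3 - <<'E'
from h import *
np.set_printoptions(precision=4,suppress=True)
s=sensors.sense();print(s["clock"],s["position"],s["qpos"])
for n in("scene","top"):
    c=viewer.camera(n);print({k:v for k,v in c.items() if k not in("frame","depth")}, sensors.sense()["clock"])
    P=pts(c);x,y,z=P[...,0],P[...,1],P[...,2]
    for t in("case","pad"):
        for r in viewer.find_in(c,t)[:2]:print(n,t,r)
    if n=="scene":
        cv2.imwrite("pics/s3.png",cv2.resize(c["frame"][100:300,180:440,::-1],None,fx=3,fy=3))
E
```

```text
7.75 [ 0.5535 -0.1921  0.1529] [-0.1591  0.4144  0.5693  1.7528 -0.2529  1.0478  0.2283]
{'mtx': array([[438.5605,   0.    , 318.0483],
       [  0.    , 438.5605, 196.8639],
       [  0.    ,   0.    ,   1.    ]]), 'origin': array([1.1018, 0.7929, 0.889 ]), 'attitude': array([0.2392, 0.1165, 0.3975, 0.8782]), 'shot': 6} 7.8
scene case {'extent': [286.8, 164.7, 328.6, 192.1], 'conf': 0.63}
scene pad {'extent': [282.0, 168.8, 322.5, 195.0], 'conf': 0.8}
scene pad {'extent': [235.3, 160.0, 251.0, 165.1], 'conf': 0.54}
{'mtx': array([[376.35  ,   0.    , 313.9233],
       [  0.    , 376.35  , 192.4754],
       [  0.    ,   0.    ,   1.    ]]), 'origin': array([0.5352, 0.0207, 1.0205]), 'attitude': array([ 0.707 ,  0.03  , -0.03  , -0.7059]), 'shot': 7} 7.95
top case {'extent': [372.5, 194.0, 399.4, 239.6], 'conf': 0.88}
top pad {'extent': [357.1, 187.2, 409.3, 240.1], 'conf': 0.71}
```

View pics/s3.png

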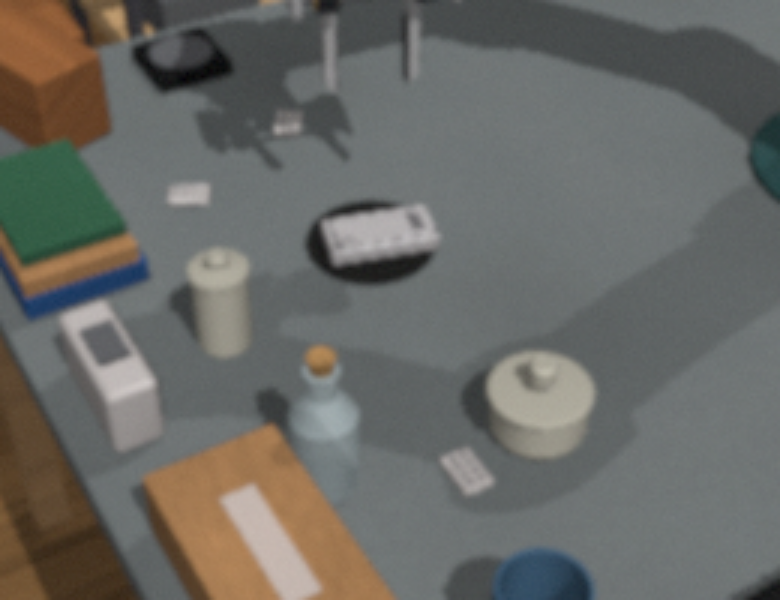

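```bash
python3 - <<'E'
from h import *
np.set_printoptions(precision=4,suppress=True)
s=sensors.sense();print(s["clock"],s["position"])
c=viewer.camera("scene");P=pts(c)
a=c["attitude"];M=R.from_quat(a[[1,2,3,0]]).as_matrix();K=c["mtx"]
p=M.T@(s["position"]-c["origin"]);print("proj",K[0,0]*p[0]/-p[2]+K[0,2],K[1,1]*-p[1]/-p[2]+K[1,2])
for X in([.5684,.1437,.085],[.568,-.171,.005]):
    p=M.T@(np.array(X)-c["origin"]);print("ref",K[0,0]*p[0]/-p[2]+K[0,2],K[1,1]*-p[1]/-p[2]+K[1,2])
# finger points: above 0.1 and below .24 m right of the middle
x,y,z=P[...,0],P[...,1],P[...,2]
m=(y<-.1)&(y>-.45)&(x>.4)&(x<.7)&(z>.1)&(z<.22)
m[:, :260]=False
v,u=np.where(m)
for col in range(270,340,3):
    k=u==col
    if k.any():
        i=v[k].argmax();print(col,v[k][i],P[v[k][i],col])
E
```

```text
8.05 [ 0.5546 -0.1891  0.1524]
proj 303.38259079087436 136.52282236768286
ref 361.0449345827424 220.2938241108392
ref 302.84833057754855 179.05297700789794
288 126 [ 0.5976 -0.2047  0.1942]
291 130 [ 0.5944 -0.1923  0.1862]
315 125 [ 0.5184 -0.1817  0.1859]
318 126 [ 0.5162 -0.1679  0.1892]
```

```bash
python3 - <<'E'
from h import *
np.set_printoptions(precision=4,suppress=True)
c=viewer.camera("scene");P=pts(c);s=sensors.sense();print(s["clock"],s["position"],s["dq"])
for lo,hi in((285,294),(311,321)):
  for r in range(112,134):
    k=P[r,lo:hi+1]; k=k[k[:,2]>.1]
    if len(k): print(r,len(k),np.median(k,0))
cv2.imwrite("pics/s4.png",cv2.resize(c["frame"][60:160,260:350,::-1],None,fx=6,fy=6,interpolation=cv2.INTER_NEAREST))
E
```

```text
8.15 [ 0.5546 -0.1892  0.1525] [ 0.0017 -0.001   0.0013 -0.0011  0.0005 -0.0019 -0.0026]
112 6 [ 0.5981 -0.1887  0.2484]
113 6 [ 0.5962 -0.1914  0.2438]
114 5 [ 0.5959 -0.191   0.2405]
115 5 [ 0.5962 -0.1923  0.2364]
116 5 [ 0.5956 -0.1922  0.2332]
117 5 [ 0.5961 -0.191   0.2308]
118 5 [ 0.5953 -0.1958  0.226 ]
119 5 [ 0.5968 -0.193   0.2241]
120 5 [ 0.5995 -0.1911  0.2227]
121 5 [ 0.596  -0.1905  0.2169]
122 5 [ 0.5981 -0.1915  0.2139]
123 5 [ 0.5961 -0.1941  0.2097]
124 5 [ 0.5973 -0.194   0.2055]
125 5 [ 0.5983 -0.1899  0.2046]
126 5 [ 0.5976 -0.1923  0.2008]
127 4 [ 0.5963 -0.1913  0.1977]
128 4 [ 0.5964 -0.1914  0.1944]
129 3 [ 0.5951 -0.1908  0.1907]
130 2 [ 0.594  -0.1898  0.1875]
112 6 [ 0.5178 -0.1691  0.2357]
113 6 [ 0.5172 -0.1703  0.2318]
114 5 [ 0.5184 -0.17    0.2292]
115 5 [ 0.5186 -0.1685  0.2269]
116 5 [ 0.5178 -0.1708  0.2215]
117 5 [ 0.5196 -0.1709  0.2185]
118 5 [ 0.5176 -0.1699  0.2154]
119 5 [ 0.5182 -0.1691  0.2114]
120 5 [ 0.5177 -0.1716  0.2083]
121 5 [ 0.5184 -0.1698  0.2051]
122 5 [ 0.5189 -0.1699  0.2012]
123 5 [ 0.5185 -0.17    0.1991]
124 5 [ 0.5173 -0.1719  0.195 ]
125 5 [ 0.5174 -0.1695  0.1917]
126 3 [ 0.5206 -0.1669  0.1899]
127 2 [ 0.5209 -0.1686  0.1868]
```

View pics/s4.png

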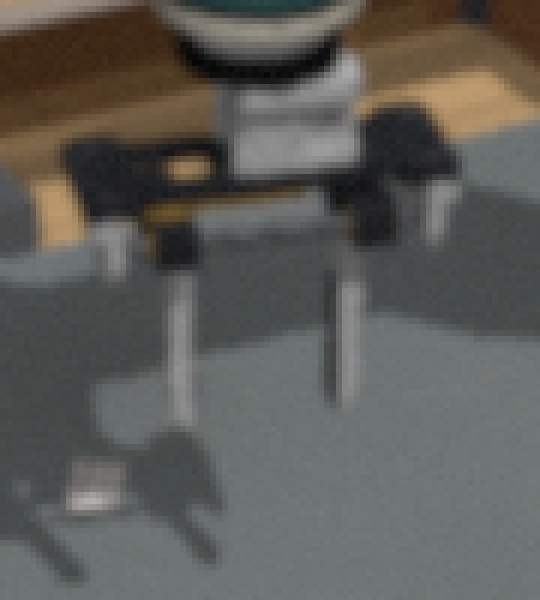

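The fingertips really sit at z ≈ 0.187, while the arm reports 0.1525. The true tips are therefore about 34 mm above the reported TCP (xy agrees), so the push passed over the case. I'll repeat it lower and check the height near the table.

```bash
cat >> h.py <<'E'
def tips(c):
    "lowest seen finger points in a scene picture, near the tool"
    P=pts(c);s=sensors.sense();p=np.array(s["position"])
    d=P-p; m=(np.hypot(d[...,0],d[...,1])<.075)&(d[...,2]>.02)&(d[...,2]<.08)
    v,u=np.where(m)
    for col in range(u.min(),u.max()+1):
        k=v[u==col]
        if len(k)>4: print(col,k.max(),P[k.max(),col].round(4))
E
python3 -c "
from h import *
go(.543,-.225,.0,-15.3)"
```

```text
8.15 pos [ 0.5546 -0.1892  0.1525] yaw_y -15.27 tilt [-0.0003 -0.0001] F [-0.7  0.5  0.5] w 0.0703 gf 0.0 q7 0.23
shift cm [-3.75 -0.17 15.25] turn z 0.03
```

>>> move_arm(
  deltas=[
    {"twist":[0,0,0],"linear":[-3.8,-0.2,0],"fingers":5},
    {"twist":[0,0,0],"linear":[0,0,5],"fingers":5},
    {"twist":[0,0,0],"linear":[0,0,5],"fingers":5},
    {"twist":[0,0,0],"linear":[0,0,4.2],"fingers":5},
    {"twist":[0,0,0],"linear":[0,0,1],"fingers":5},
    {"twist":[0,0,0],"linear":[0,0,0],"fingers":5},
    {"twist":[0,0,0],"linear":[0,0,0],"fingers":5},
    {"twist":[0,0,0],"linear":[0,0,0],"fingers":5},
  ],
)

```text
clock: 9.15
position: [0.5434, -0.226, 0.002]
tool_rot: [0.001, 0.795, 0.607, 0.001]
wrist_force: [-0.3, -0.3, 0.6]
grip_width: 0.0498
grasp_force: 0.0
```

```bash
python3 - <<'E'
from h import *
c=viewer.camera("scene");go(.543,-.225,-.024,-15.3);tips(c)
E
```

```text
9.2 pos [ 0.5432 -0.2259  0.0017] yaw_y -15.31 tilt [ 0.0015 -0.0003] F [-0.8 -0.4 -0.7] w 0.0501 gf 0.0 q7 0.4
shift cm [ 0.08 -0.05  2.57] turn z -0.01
290 174 [ 0.603  -0.1919  0.025 ]
291 175 [ 0.6025 -0.186   0.0248]
292 176 [ 0.6014 -0.1815  0.0234]
293 175 [ 0.5965 -0.1838  0.024 ]
294 175 [ 0.5954 -0.1791  0.0267]
297 177 [ 0.5896 -0.1701  0.0226]
298 176 [ 0.5857 -0.1706  0.0248]
299 176 [ 0.5836 -0.1677  0.0259]
300 177 [ 0.5827 -0.1629  0.0248]
301 177 [ 0.5802 -0.1608  0.0253]
302 176 [ 0.577  -0.1601  0.0285]
303 175 [ 0.5686 -0.1686  0.0235]
304 177 [ 0.5701 -0.1596  0.0221]
305 176 [ 0.5674 -0.1578  0.0264]
306 176 [ 0.5654 -0.155   0.0274]
307 176 [ 0.5606 -0.157   0.0242]
308 176 [ 0.5568 -0.1573  0.0225]
309 176 [ 0.5549 -0.1541  0.0239]
310 175 [ 0.5523 -0.1524  0.0281]
311 175 [ 0.5487 -0.1523  0.0268]
312 175 [ 0.5434 -0.155   0.0229]
313 174 [ 0.5374 -0.1588  0.022 ]
314 174 [ 0.5362 -0.1546  0.0244]
315 174 [ 0.5337 -0.1527  0.0247]
316 173 [ 0.5299 -0.1528  0.0273]
317 172 [ 0.5227 -0.1586  0.0246]
```

>>> move_arm(
  deltas=[
    {"twist":[0,0,0],"linear":[0,0,1.5],"fingers":5},
    {"twist":[0,0,0],"linear":[0,0,0.8],"fingers":5},
    {"twist":[0,0,0],"linear":[0,0,0],"fingers":5},
    {"twist":[0,0,0],"linear":[1,0,0],"fingers":5},
    {"twist":[0,0,0],"linear":[0.8,0,0],"fingers":5},
    {"twist":[0,0,0],"linear":[0.8,0,0],"fingers":5},
    {"twist":[0,0,0],"linear":[0.8,0,0],"fingers":5},
    {"twist":[0,0,0],"linear":[0.8,0,0],"fingers":5},
    {"twist":[0,0,0],"linear":[0,0,0],"fingers":5},
  ],
)

```text
clock: 10.32
position: [0.5539, -0.1844, -0.0223]
tool_rot: [-0.0, 0.795, 0.607, 0.0]
wrist_force: [0.1, 0.3, 0.7]
grip_width: 0.0503
grasp_force: 0.0
```

```bash
cat >> h.py <<'E'
def box(c,y0,y1,x0=.45,x1=.7):
    P=pts(c);x,y,z=P[...,0],P[...,1],P[...,2]
    m=(x>x0)&(x<x1)&(y>y0)&(y<y1)&(z>.012)&(z<.033)&(c["frame"].min(-1)>100)
    q=P[m][:,:2].astype(np.float32)*1000
    if len(q)>9: print("box",len(q),cv2.minAreaRect(q),"z",np.percentile(z[m],[10,50,90]).round(4))
E
python3 - <<'E'
from h import *
c=viewer.camera("scene");go(.5604+.264*.077,-.1619+.9645*.077,-.022,-15.3);box(c,-.2,.05)
print(viewer.find_in(c,"case")[:1])
E
```

```text
10.38 pos [ 0.5537 -0.1849 -0.0223] yaw_y -15.28 tilt [-0.0001  0.0001] F [-0.6 -1.3  0.7] w 0.0499 gf 0.0 q7 0.35
shift cm [10.1   0.04 -0.03] turn z 0.02
box 542 ((564.5845336914062, -145.4548797607422), (75.59342956542969, 117.12619018554688), 70.62370300292969) z [0.0184 0.0245 0.0278]
[{'extent': [287.9, 171.7, 328.0, 192.1], 'conf': 0.82}]
```

The case is now moving, with a push force of about 1 N. I'll continue.

>>> move_arm(
  deltas=[
    {"twist":[0,0,0],"linear":[0.8,0,0],"fingers":5},
    {"twist":[0,0,0],"linear":[0.8,0,0],"fingers":5},
    {"twist":[0,0,0],"linear":[0.8,0,0],"fingers":5},
    {"twist":[0,0,0],"linear":[0.8,0,0],"fingers":5},
    {"twist":[0,0,0],"linear":[0.8,0,0],"fingers":5},
    {"twist":[0,0,0],"linear":[0.8,0,0],"fingers":5},
    {"twist":[0,0,0],"linear":[0.8,0,0],"fingers":5},
    {"twist":[0,0,0],"linear":[0.8,0,0],"fingers":5},
    {"twist":[0,0,0],"linear":[0.8,0,0],"fingers":5},
    {"twist":[0,0,0],"linear":[0.8,0,0],"fingers":5},
    {"twist":[0,0,0],"linear":[0.8,0,0],"fingers":5},
    {"twist":[0,0,0],"linear":[0.8,0,0],"fingers":5},
  ],
)

```text
clock: 11.92
position: [0.5791, -0.0922, -0.0223]
tool_rot: [-0.0, 0.795, 0.607, -0.0]
wrist_force: [-0.1, -0.7, 0.4]
grip_width: 0.0499
grasp_force: 0.3
```

>>> move_arm(
  deltas=[
    {"twist":[0,0,0],"linear":[0.6,0,0],"fingers":5},
    {"twist":[0,0,0],"linear":[0.3,0,0],"fingers":5},
    {"twist":[0,0,0],"linear":[0,0,0],"fingers":5},
    {"twist":[0,0,0],"linear":[-2,0,0],"fingers":5},
    {"twist":[0,0,0],"linear":[-1,0,-3],"fingers":5},
    {"twist":[0,0,0],"linear":[0,0,-6],"fingers":5},
    {"twist":[0,0,0],"linear":[-5,0,-6],"fingers":6},
    {"twist":[0,0,0],"linear":[-6,0,0],"fingers":6},
    {"twist":[0,0,0],"linear":[-5,0,0],"fingers":6},
    {"twist":[0,0,0],"linear":[0,0,0],"fingers":6},
    {"twist":[0,0,0],"linear":[0,0,0],"fingers":6},
  ],
)

```text
clock: 13.3
position: [0.5333, -0.2582, 0.1156]
tool_rot: [-0.0, 0.795, 0.606, -0.0]
wrist_force: [-0.5, 0.6, -1.2]
grip_width: 0.0601
grasp_force: 0.0
```

```bash
python3 - <<'E'
from h import *
c=viewer.camera("scene");tips(c)
c=viewer.camera("top");go(.5685,.1435,.12,0);box(c,-.12,.06)
cv2.imwrite("pics/t5.png",cv2.resize(c["frame"][90:290,140:480,::-1],None,fx=2.3,fy=2.3,interpolation=cv2.INTER_CUBIC))
E
```

```text
285 118 [ 0.5683 -0.2815  0.1728]
286 125 [ 0.5745 -0.2639  0.1587]
287 126 [ 0.5733 -0.2596  0.1571]
288 127 [ 0.5711 -0.2573  0.154 ]
289 128 [ 0.5675 -0.2578  0.149 ]
290 128 [ 0.5632 -0.2594  0.1468]
308 123 [ 0.5033 -0.2503  0.1517]
309 125 [ 0.506  -0.2392  0.1512]
310 125 [ 0.5016 -0.2405  0.1491]
311 124 [ 0.4987 -0.2393  0.1525]
312 123 [ 0.4933 -0.2423  0.1529]
13.4 pos [ 0.5339 -0.257   0.1156] yaw_y -15.26 tilt [-0.0001  0.0003] F [-0.4  0.7  0.6] w 0.0603 gf 0.0 q7 0.39
shift cm [39.55 -7.21 -0.43] turn z -15.26
box 969 ((592.3093872070312, -45.084075927734375), (59.9681282043457, 115.76387023925781), 74.97018432617188) z [0.0166 0.0196 0.0223]
```

View pics/t5.png

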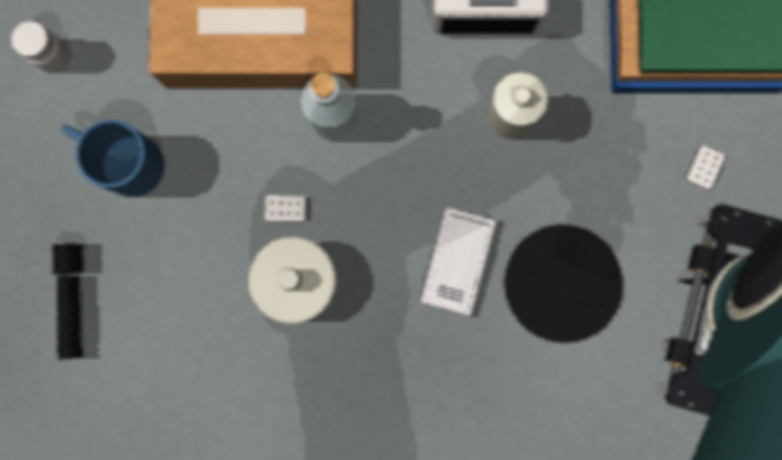

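The case lies flat at px (459,262), clear of the pad at (563,282). Their centres are 128 mm apart. Next is the lid.

>>> move_arm(
  deltas=[
    {"twist":[0,0,0],"linear":[4,-0.7,0],"fingers":6},
    {"twist":[0,0,0],"linear":[5.1,-0.9,0],"fingers":6},
    {"twist":[0,0,0],"linear":[5.1,-0.9,0],"fingers":6},
    {"twist":[0,0,0],"linear":[5.1,-0.9,0],"fingers":6},
    {"twist":[0,0,0],"linear":[5.1,-0.9,0],"fingers":6},
    {"twist":[0,0,0],"linear":[5.1,-0.9,0],"fingers":6},
    {"twist":[0,0,0],"linear":[5.1,-0.9,0],"fingers":6},
    {"twist":[0,0,0],"linear":[5,-1.1,0],"fingers":6},
    {"twist":[0,0,0],"linear":[0,0,0],"fingers":6},
    {"twist":[0,0,0],"linear":[0,0,0],"fingers":6},
  ],
)

```text
clock: 14.65
position: [0.5686, 0.1433, 0.1156]
tool_rot: [0.0, 0.795, 0.607, -0.0]
wrist_force: [0.4, -0.6, -0.2]
grip_width: 0.0599
grasp_force: 0.0
```

```bash
python3 - <<'E'
from h import *
c=viewer.camera("scene");tips(c)
c=viewer.camera("top");go(.5685,.1435,.026,-15.3)
P=pts(c);x,y,z=P[...,0],P[...,1],P[...,2]
m=(abs(x-.568)<.085)&(abs(y+.171)<.08)&(z<.014)&(c["frame"].max(-1)<70)
q=P[m][:,:2]*1000;print("pad",len(q),cv2.minEnclosingCircle(q.astype(np.float32)),(q.min(0)+q.max(0))/2,q.mean(0))
E
```

```text
347 201 [0.6052 0.1249 0.1548]
348 203 [0.6068 0.132  0.1543]
349 205 [0.61  0.141 0.156]
350 205 [0.6069 0.141  0.1546]
351 206 [0.6049 0.1429 0.1518]
352 207 [0.603  0.1448 0.149 ]
353 206 [0.5987 0.1429 0.149 ]
374 200 [0.5395 0.1512 0.1494]
375 201 [0.5398 0.1558 0.1497]
376 202 [0.5406 0.1611 0.1507]
377 202 [0.5368 0.1605 0.1485]
378 201 [0.5352 0.162  0.1524]
379 200 [0.5322 0.1618 0.1543]
380 199 [0.5317 0.1645 0.1595]
381 194 [0.5298 0.1634 0.1745]
14.75 pos [0.5689 0.1423 0.1158] yaw_y -15.37 tilt [ 0.     -0.0004] F [-0.3 -0.6  0.8] w 0.0596 gf 0.0 q7 -0.34
shift cm [ 0.11 -0.07  8.98] turn z -0.07
pad 2120 ((567.1098022460938, -170.48902893066406), 71.81304931640625) [ 566.94389969 -169.55603131] [ 566.80552396 -169.45978389]
```

>>> move_arm(
  deltas=[
    {"twist":[0,0,0],"linear":[0,0,4],"fingers":6},
    {"twist":[0,0,0],"linear":[0,0,3],"fingers":6},
    {"twist":[0,0,0],"linear":[0,0,1.2],"fingers":6},
    {"twist":[0,0,0],"linear":[0,0,0.7],"fingers":6},
    {"twist":[0,0,0],"linear":[0,0,0],"fingers":4.5},
    {"twist":[0,0,0],"linear":[0,0,0],"fingers":3.5},
    {"twist":[0,0,0],"linear":[0,0,0],"fingers":3},
    {"twist":[0,0,0],"linear":[0,0,0],"fingers":2.7},
    {"twist":[0,0,0],"linear":[0,0,0],"fingers":2},
    {"twist":[0,0,0],"linear":[0,0,0],"fingers":1.5},
    {"twist":[0,0,0],"linear":[0,0,0],"fingers":1.5},
    {"twist":[0,0,0],"linear":[0,0,0],"fingers":1.5},
  ],
)

```text
clock: 16.25
position: [0.5691, 0.1434, 0.0269]
tool_rot: [0.0, 0.795, 0.607, 0.0]
wrist_force: [-0.8, -0.4, 5.8]
grip_width: 0.0248
grasp_force: 30.0
```

>>> move_arm(
  deltas=[
    {"twist":[0,0,0],"linear":[0,0,-0.2],"fingers":1.5},
    {"twist":[0,0,0],"linear":[0,0,-0.3],"fingers":1.5},
    {"twist":[0,0,0],"linear":[0,0,-0.5],"fingers":1.5},
    {"twist":[0,0,0],"linear":[0,0,-0.5],"fingers":1.5},
    {"twist":[0,0,0],"linear":[0,0,0],"fingers":1.5},
  ],
)

```text
clock: 16.88
position: [0.5692, 0.1434, 0.0422]
tool_rot: [0.0, 0.795, 0.607, 0.0]
wrist_force: [0.5, 0.7, -1.4]
grip_width: 0.0248
grasp_force: 30.0
```

```bash
python3 - <<'E'
from h import *
c=viewer.camera("scene");go(.567,-.1695,.08,-15.3)
cv2.imwrite("pics/s6.png",cv2.resize(c["frame"][160:280,310:420,::-1],None,fx=5,fy=5,interpolation=cv2.INTER_CUBIC))
E
```

```text
16.92 pos [0.5691 0.1434 0.0419] yaw_y -15.31 tilt [0.0003 0.0001] F [ 0.8  0.5 -0.1] w 0.0252 gf 29.99960917630233 q7 -0.3
shift cm [-30.23   8.06  -3.81] turn z -0.01
```

View pics/s6.png

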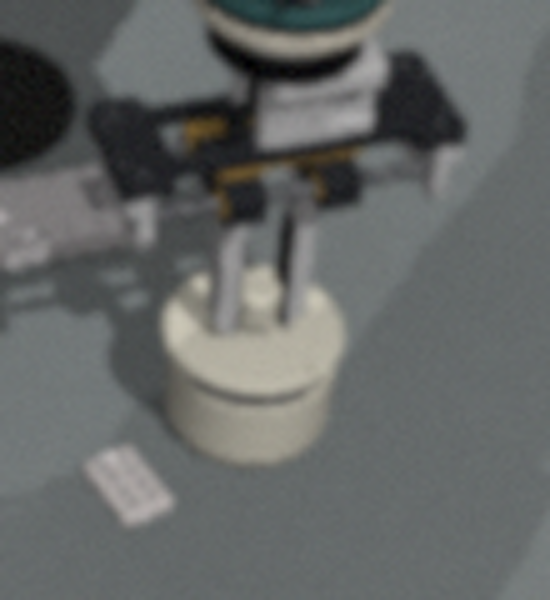

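The lid is held level with a visible gap above the pot rim (258,395). I'll raise it and carry it to the pad.

>>> move_arm(
  deltas=[
    {"twist":[0,0,0],"linear":[0,0,-1],"fingers":1.5},
    {"twist":[0,0,0],"linear":[0,0,-2],"fingers":1.5},
    {"twist":[0,0,0],"linear":[0,0,-1.5],"fingers":1.5},
    {"twist":[0,0,0],"linear":[0,0,0],"fingers":1.5},
    {"twist":[0,0,0],"linear":[-1.5,0.4,0],"fingers":1.5},
    {"twist":[0,0,0],"linear":[-3,0.8,0],"fingers":1.5},
    {"twist":[0,0,0],"linear":[-4,1.1,0],"fingers":1.5},
    {"twist":[0,0,0],"linear":[-4.5,1.2,0],"fingers":1.5},
    {"twist":[0,0,0],"linear":[-4.5,1.2,0],"fingers":1.5},
    {"twist":[0,0,0],"linear":[-4.5,1.2,0],"fingers":1.5},
    {"twist":[0,0,0],"linear":[-4,1.1,0],"fingers":1.5},
    {"twist":[0,0,0],"linear":[-2.5,0.6,0],"fingers":1.5},
  ],
)

```text
clock: 18.42
position: [0.5657, -0.1551, 0.0862]
tool_rot: [-0.0, 0.796, 0.605, -0.001]
wrist_force: [-0.2, 0.6, -0.5]
grip_width: 0.0249
grasp_force: 30.0
```

>>> move_arm(
  deltas=[
    {"twist":[0,0,0],"linear":[-1.2,0.3,0],"fingers":1.5},
    {"twist":[0,0,0],"linear":[-0.5,0.2,0],"fingers":1.5},
    {"twist":[0,0,0],"linear":[0,0,0],"fingers":1.5},
    {"twist":[0,0,0],"linear":[0,0,0],"fingers":1.5},
  ],
)

```text
clock: 18.92
position: [0.5675, -0.1683, 0.0866]
tool_rot: [-0.0, 0.795, 0.607, 0.0]
wrist_force: [0.0, -0.6, -3.0]
grip_width: 0.0251
grasp_force: 30.0
```

```bash
python3 - <<'E'
from h import *
c=viewer.camera("scene");go(.567,-.1695,-.012,-15.3)
P=pts(c);x,y,z=P[...,0],P[...,1],P[...,2]
m=(abs(x-.567)<.06)&(abs(y+.17)<.06)&(z>.085)&(z<.122);q=P[m]
print("lid",len(q),q.min(0),q.max(0),np.percentile(q[:,2],[2,20,50,80]))
E
```

```text
18.98 pos [ 0.5675 -0.1684  0.0867] yaw_y -15.24 tilt [-0.      0.0002] F [ 0.4 -0.4 -0.7] w 0.0252 gf 29.99976971070282 q7 0.24
shift cm [-0.12 -0.02  9.87] turn z 0.06
lid 343 [ 0.5211353  -0.21343803  0.10895709] [ 0.61387483 -0.11776923  0.12178916] [0.11084004 0.11351804 0.11493658 0.11636602]
```

>>> move_arm(
  deltas=[
    {"twist":[0,0,0],"linear":[-0.1,0,1.5],"fingers":1.5},
    {"twist":[0,0,0],"linear":[0,0,2.5],"fingers":1.5},
    {"twist":[0,0,0],"linear":[0,0,2.5],"fingers":1.5},
    {"twist":[0,0,0],"linear":[0,0,1.5],"fingers":1.5},
    {"twist":[0,0,0],"linear":[0,0,0.8],"fingers":1.5},
    {"twist":[0,0,0],"linear":[0,0,0.5],"fingers":1.5},
    {"twist":[0,0,0],"linear":[0,0,0.2],"fingers":1.5},
    {"twist":[0,0,0],"linear":[0,0,0.2],"fingers":1.5},
    {"twist":[0,0,0],"linear":[0,0,0],"fingers":1.5},
  ],
)

```text
clock: 20.1
position: [0.5672, -0.1703, -0.0101]
tool_rot: [0.0, 0.795, 0.607, 0.0]
wrist_force: [-1.0, 0.3, -1.1]
grip_width: 0.0254
grasp_force: 30.0
```

>>> move_arm(
  deltas=[
    {"twist":[0,0,0],"linear":[0,0,0.1],"fingers":1.5},
    {"twist":[0,0,0],"linear":[0,0,0],"fingers":1.5},
    {"twist":[0,0,0],"linear":[0,0,0.1],"fingers":1.5},
    {"twist":[0,0,0],"linear":[0,0,0],"fingers":1.5},
  ],
)

```text
clock: 20.6
position: [0.5671, -0.1703, -0.0121]
tool_rot: [0.0, 0.795, 0.607, 0.0]
wrist_force: [-1.7, 0.2, 3.5]
grip_width: 0.0248
grasp_force: 30.0
```

Contact: the upward force has risen to 3.5 N. I'll release slowly and retreat.

>>> move_arm(
  deltas=[
    {"twist":[0,0,0],"linear":[0,0,0],"fingers":2.6},
    {"twist":[0,0,0],"linear":[0,0,0],"fingers":3},
    {"twist":[0,0,0],"linear":[0,0,0],"fingers":4},
    {"twist":[0,0,0],"linear":[0,0,0],"fingers":5},
    {"twist":[0,0,0],"linear":[0,0,0],"fingers":6},
    {"twist":[0,0,0],"linear":[0,0,0],"fingers":6},
    {"twist":[0,0,0],"linear":[0,0,-1],"fingers":6},
    {"twist":[0,0,0],"linear":[0,0,-3],"fingers":6},
    {"twist":[0,0,0],"linear":[0,0,-6],"fingers":6},
    {"twist":[0,0,0],"linear":[-6,0,-4],"fingers":6},
    {"twist":[0,0,0],"linear":[-6,0,0],"fingers":6},
    {"twist":[0,0,0],"linear":[-5,0,0],"fingers":6},
  ],
)

```text
clock: 22.1
position: [0.5237, -0.3287, 0.1238]
tool_rot: [0.001, 0.795, 0.606, 0.0]
wrist_force: [0.8, -0.1, -0.1]
grip_width: 0.06
grasp_force: 0.0
```

```bash
python3 - <<'E'
from h import *
c=viewer.camera("top");go(0,0,0,0);box(c,-.11,.06)
P=pts(c);x,y,z=P[...,0],P[...,1],P[...,2]
m=(abs(x-.567)<.07)&(abs(y+.17)<.07)&(z>.012)&(z<.06);q=P[m]
print("lid",cv2.minEnclosingCircle((q[:,:2]*1000).astype(np.float32)),np.percentile(q[:,2],[2,20,50,80,99]))
cv2.imwrite("pics/t7.png",cv2.resize(c["frame"][90:290,140:480,::-1],None,fx=2.3,fy=2.3,interpolation=cv2.INTER_CUBIC))
E
```

```text
22.15 pos [ 0.5203 -0.3354  0.124 ] yaw_y -15.71 tilt [ 0.0003 -0.0038] F [-6.8 -3.5 -1.7] w 0.0601 gf 0.0 q7 0.51
shift cm [ 18.25 -59.19  12.25] turn z -15.71
box 966 ((592.4452514648438, -45.168495178222656), (59.74079132080078, 116.20407104492188), 74.70122528076172) z [0.0166 0.0196 0.022 ]
lid ((566.7335205078125, -169.83673095703125), 47.83488845825195) [0.01253618 0.01453938 0.01626861 0.01791712 0.04823152]
```

View pics/t7.png

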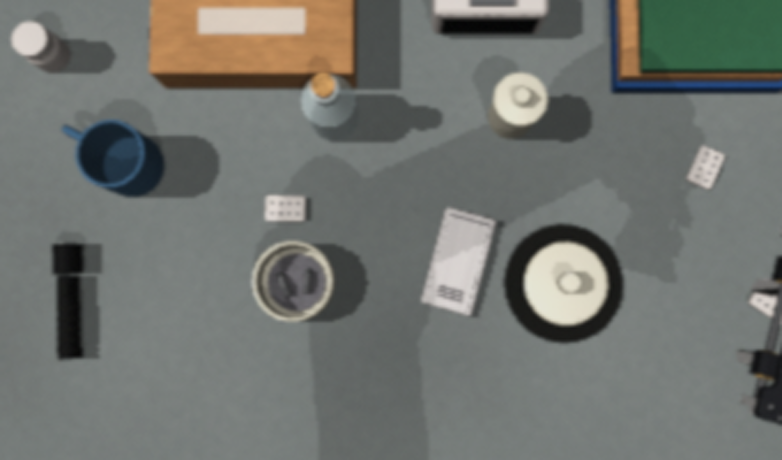

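The lid (566,283) sits centred and level on the pad, the case is clear, and the pot is open where it stood. I'll let the arm settle, then hand in.

>>> move_arm(
  deltas=[
    {"twist":[0,0,0],"linear":[0,0,0],"fingers":6},
    {"twist":[0,0,0],"linear":[0,0,0],"fingers":6},
    {"twist":[0,0,0],"linear":[0,0,0],"fingers":6},
    {"twist":[0,0,0],"linear":[0,0,0],"fingers":6},
  ],
)

```text
clock: 22.65
position: [0.5247, -0.3258, 0.1224]
tool_rot: [0.0, 0.795, 0.607, 0.0]
wrist_force: [-0.1, 0.8, 0.2]
grip_width: 0.0599
grasp_force: 0.0
```

```bash
python3 -c "
from h import *
s=sensors.sense();print(s['wrist_force'],s['position']);print(workorder.sign_off())"
```

```text
[-0.14389471  0.84196921  0.1625634 ] [ 0.52466661 -0.3258332   0.12244841]
the job is handed in; nothing more can be done
None
```

Job handed in at about 23 s, with no verdict returned: the case lies flat 128 mm from the pad's centre, the lid rests knob up within about 1 mm of it, and the pot looks unmoved; the first push passed over the case because the fingertips sit about 34 mm above the reported TCP.

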